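Bring the bench lamp in one hole and aim it down

TASK

The work lamp reaches too far out over the controller and glares into the room. Press in the spring button of its sloping telescopic boom so that the tube slides down and the button snaps out again in the very next hole, and then turn the lamp head, which has a handle on its back, until it shines straight down. Leave the other things on the bench where they lie.

Things in the scene. Friction and masses are not known exactly. Their poses are not given: they have to be found in the camera images.
- stand: Bench lamp stand, fixed. Origin on the bench; z up, y level along the boom, from foot to lamp. Steel foot 160 (x) x 200 x 24 mm centred at y = -120 mm. From a clamp 90 mm up at y = -120 mm the boom rises at a fixed 35 degrees towards +y: an aluminium outer tube, 28 mm square, reaching 200 mm past the clamp, fixed, and a steel inner tube, 22 mm square, that slides in it and carries the lamp in a fork.
- next_hole (a point): Centre of the next hole down from where the button starts, in the top face of the fixed outer tube. The face has four such round 13 mm holes, 35 mm apart: one below this one, the button's starting hole and one more above. Axes: z square out of that face (35 degrees from upright, leaning to the foot), y up the boom, x level across it.
- button_top (a point): Crown of the snap button, a 12 mm steel dome on the inner tube; out, it stands 7 mm proud of the tube's face. Axes as next_hole: press along -z. About 1.5 N brings it flush, a finger then rests on the tube; the lamp's weight slips it under the wall, which now holds it in, and the tube sinks by itself at about 45 mm/s until the button springs out in the next hole, 35 mm down the boom.
- snap (a joint): Travel of the snap button into the tube, m: 0 sprung out, 0.007 flush with the outer tube's face, 0.0085 when held in by the tube's wall.
- boom (a joint): How far the inner tube has slid in, m: about 0 at the start, 0.035 with the button in the next hole down, 0.070 one farther. The button has 0.5 mm of play either way in a hole.
- lamp_pivot (a point): Centre of the lamp head, on its level hinge axis between the arms of the level fork (110 mm apart outside, 18 mm high; cross-bar 57 mm from the axis on the foot's side). Moves with the inner tube. The head is 84 mm wide at its mouth, 57 mm from this point; its back is 34 mm away on the other side. Axes: x along the hinge, z from mouth to handle.
- lamp_handle (a point): Point on the centre line of the handle on the lamp's back, 65 mm from the hinge axis. The handle is a round black bar, 18 mm in diameter, from 34 to 87 mm from the hinge axis; it points straight up when the lamp shines straight down.
- lamp (a joint): Turn of the lamp head, rad: 0 shining straight down; positive when it shines outward, away from the foot, the handle leaning back towards the foot (so at the start). Stiff hinge, stays where it is left; about 4 N on the handle turns it.
- controller: Black and white controller box under the lamp, fixed, 204 x 154 mm, 64 mm high; origin under its centre.
- meter: Grey multimeter lying on the bench, 150 (x) x 75 x 38 mm, loose; origin under its centre. Bystander.
- screwdriver: Screwdriver lying on the bench, 190 mm long along its x, 26 mm thick, loose; origin under its centre. Bystander.
- rule: Folded wooden folding rule lying on the bench, 229 (x) x 22 x 16 mm, loose; origin under its centre. Bystander.

How it is judged:
By the outcome, as a careful person would: the job done as asked, in the order asked, and still so for the second after the job is handed in, with the robot touching nothing.
It also fails if it takes over 45 s, if anything falls off the work surface, if the arm or the gripper's body presses on something with over 40 N, if the wrist force passes 120 N, or if a joint passes its speed limit or range.

ROBOT

A 6-joint arm with a two-finger parallel gripper is mounted at the origin on the work surface. World frame = base frame: x ahead of the robot, y to its left, z up, the work surface at z = 0. Lengths are in m, angles in rad, forces in N, time in s.
With the tool pointing down it reaches from about 0.35 to 0.85 m from the base axis. Payload 8.1 kg.
Tool frame: the origin (TCP) lies at the centre of the arm's flange, where the gripper is bolted on; the fingertips stand 186 mm ahead of it and the grasp point (between the pads) lies 167 mm ahead of it; z points along the fingers, y is the line along which they close (so a half turn about z gives the same grasp; the last joint's range is limited). The gripper opens to 93 mm and grips with 3 to 60 N. Pads are 15 mm wide; open, the fingers measure 128 mm over their backs; the gripper's body (75 mm by 188 mm) begins 65 mm behind the grasp point.
Start: joints at [-1.387, 0.13, 1.488, -0, 1.523, -0.085], TCP at [0.159, -0.578, 0.405] pointing down, gripper open.
Joint ranges: [-2.96, 2.96], [-0.89, 2.26], [0.02, 2.5], [-1.34, 4.48], [0, 2.73], [-2.66, 2.66]. Speed limits (rad/s): [2.39, 2.39, 2.79, 3.14, 3.14, 3.14].

INTERFACE

Orientations are given as a rotation vector (axis times angle).
In Python, from plant import robot gives the robot as it stands.
- The arm moves only by the tool apply_moves, never from a script. Its argument "series" is a list of rows, each a list of 2 entries, a list of its own where there are three numbers: the shift along the tool's x, y, z in mm, then the turn, a rotation vector about the tool's x, y, z in rad. A call has 1 to 12 rows; each row shifts and turns the commanded pose from where the row before left it, along the tool's axes as they then stand; what a row does not reach is not made up. A row lasts 1/12 s, in which the tool goes at most 41.7 mm and 7.16 degrees, less where a joint would pass 70% of its speed; a pose out of reach is approached as far as the arm can. A call is refused whole if a number of a shift passes 41.7 or a number of a turn 0.125, either way. A call with a gripper value outside its range is refused whole. "claw" is the opening, from 0 (shut) to 1 (fully open), set as the call begins (left out, the last holds). The fingers move at their own pace and stop on an object; "newtons" is the grip in N (left out, the last holds). Time passes only in rows, so rows that do not move let the fingers close. It gives the time, the measured TCP pose, the force, the opening and the grip force at its end, in the units of the state.
- robot.read_state(): the state, without advancing time (a new reading comes with each control period).
- robot.read_camera(name): name is "scene" or "top" or "wrist"; returns (picture, depth): 384x512x3 uint8, blue, green, red; 384x512 float32, m along the optical axis (not along the pixel's ray), 0 where there is no reading.
- robot.calibration(name): a dict with "fx", "fy", "cx", "cy" (pixels), "extrinsics" (4x4, takes a point from world to camera coordinates). Camera axes: x right, y down, z forward; pixel columns grow to the right and rows downward; lengths in m; the calibration is good to about 2 mm. A picture is of the moment at which its call begins: read the wrist's pose just before it. calibration takes no time and is no camera call; for the wrist camera it gives the pose at the moment of the call.
- robot.close_job(): hands the job in; it is judged then, once.
The state is a dict: "t": time; "q": joint angles; "dq": joint speeds; "joint_torque": joint torques, N m; "tool_pos": TCP position; "orientation": TCP orientation; "force": force on the tool from outside, world axes, zero at the start; "wrist_torque": the same for the moment, N m; "opening": finger opening in m; "gripper_force": force on a finger pad.
Only numpy, scipy, OpenCV 4.12 (cv2) and the standard library are available. Lean on these libraries where they do the work, as an engineer would, in place of code of your own. Each camera call takes 0.05 s, during which the arm holds its last target. There are 200 camera calls.

## Working session

There is one attempt and no reset: what is moved stays moved. The work goes in short steps, Python scripts to look and compute and a tool call to move; the robot and the scene stay as the last step left them, time stands still between calls to the robot, and variables do not carry over. Pictures are saved under pics/ and viewed, at most 10 in all, crops included, and the job is handed in when it is done.

Besides the shell and the picture viewer there is one more tool, called after "Call:" as name(argument=value, ...) on one line, values as JSON. apply_moves: Moves the arm, as the interface text tells. Its arguments: {"type":"object","properties":{"series":{"type":"array"},"claw":{"type":"number"},"newtons":{"type":"number"}},"required":["series"]}

```bash
mkdir -p pics; ls
python3 - <<'E'
from plant import robot
import cv2,numpy as np
np.set_printoptions(precision=4,suppress=True)
s=robot.read_state();print(s)
for n in("scene","top"):
    p,d=robot.read_camera(n);cv2.imwrite(f"pics/{n}0.png",p);np.save(f"{n}0.npy",d);c=robot.calibration(n);print(n,c)
E
```

```text
pics
{'t': 0.0, 'q': array([-1.3874,  0.1311,  1.4893, -0.    ,  1.523 , -0.0854]), 'dq': array([ 0.0004, -0.0002,  0.0005, -0.001 ,  0.001 ,  0.0013]), 'joint_torque': array([ -0.0005, -55.9847, -49.1751,   0.0768,   0.0356,  -0.0002]), 'tool_pos': array([ 0.1593, -0.5782,  0.4037]), 'orientation': array([-3.1115, -0.4207,  0.0002]), 'force': array([-0.3635, -0.2174,  0.064 ]), 'wrist_torque': array([-0.0073,  0.0194,  0.0385]), 'gripper_force': 0.0, 'opening': 0.09281309669340568}
scene {'fx': 422.43557240368744, 'fy': 422.43557240368744, 'cx': 251.81735999720902, 'cy': 190.89656051613835, 'extrinsics': array([[ 0.5376,  0.8432,  0.0055, -0.3161],
       [ 0.6014, -0.3788, -0.7034, -0.236 ],
       [-0.591 ,  0.3815, -0.7107,  1.6931],
       [ 0.    ,  0.    ,  0.    ,  1.    ]])}
top {'fx': 440.3948467169229, 'fy': 440.3948467169229, 'cx': 259.74909461107427, 'cy': 189.68219037500955, 'extrinsics': array([[ 0.0095, -0.9998,  0.0193, -0.0324],
       [-0.9938, -0.0115, -0.1105,  0.651 ],
       [ 0.1107, -0.0181, -0.9937,  1.1181],
       [ 0.    ,  0.    ,  0.    ,  1.    ]])}
```

View pics/scene0.png

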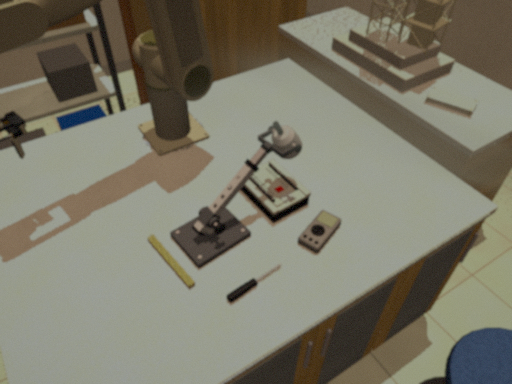

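View pics/top0.png

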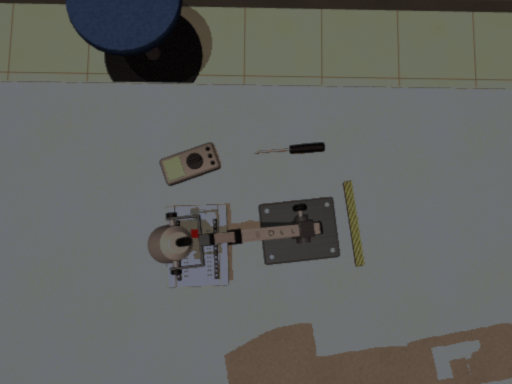

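The scene view shows the stand with its boom rising over the controller towards +y. In the top view the foot is at about (300,230), the lamp head at (172,243), the handle at (183,242), and the boom runs along row ~235. Next I'll measure the foot and boom, and enlarge that area.

```bash
cat > h.py <<'E'
import numpy as np,cv2
from plant import robot
np.set_printoptions(precision=4,suppress=True)
def cloud(d,c,mask=None):
    v,u=np.nonzero((d>0) if mask is None else (mask&(d>0)))
    z=d[v,u];E=c["extrinsics"]
    P=np.c_[(u-c["cx"])/c["fx"]*z,(v-c["cy"])/c["fy"]*z,z]
    return (P-E[:3,3])@E[:3,:3],u,v
def ray(uv,c,h):
    E=c["extrinsics"];R=E[:3,:3];o=-R.T@E[:3,3]
    uv=np.atleast_2d(uv).astype(float)
    D=np.c_[(uv[:,0]-c["cx"])/c["fx"],(uv[:,1]-c["cy"])/c["fy"],np.ones(len(uv))]@R
    return o+D*((h-o[2])/D[:,2])[:,None]
def proj(P,c):
    E=c["extrinsics"];Q=np.atleast_2d(P)@E[:3,:3].T+E[:3,3]
    return np.c_[Q[:,0]/Q[:,2]*c["fx"]+c["cx"],Q[:,1]/Q[:,2]*c["fy"]+c["cy"]]
E
python3 - <<'E'
from h import *
p=cv2.imread("pics/top0.png");d=np.load("top0.npy");c=robot.calibration("top")
cv2.imwrite("pics/crop0.png",cv2.resize(p[185:285,145:345],None,fx=4,fy=4,interpolation=cv2.INTER_CUBIC))
P,u,v=cloud(d,c)
b=(u>20)&(u<500)&(v>100)&(v<300)
print("bench z",np.median(P[b,2]),P[b,2].std())
# foot
roi=(u>250)&(u<350)&(v>190)&(v<275)
f=roi&(abs(P[:,2]-.024)<.008)
g=p[v,u].max(1)<100
f&=g
m=np.zeros(d.shape,np.uint8);m[v[f],u[f]]=255
m=cv2.morphologyEx(m,cv2.MORPH_CLOSE,np.ones((15,15)))
k=max(cv2.findContours(m,0,2)[0],key=cv2.contourArea)
w=ray(k.reshape(-1,2),c,.024)
r=cv2.minAreaRect((w[:,:2]*1000).astype(np.float32));print("foot",r)
# boom/lamp points
h=(u>150)&(u<330)&(v>205)&(v<275)&(P[:,2]>.1)
Q=P[h]
for a in np.arange(-.3,.5,.02):
    s=(Q[:,1]>=a)&(Q[:,1]<a+.02)
    if s.sum()>2: q=Q[s];print(round(a,2),s.sum(),"x",q[:,0].min(),np.median(q[:,0]),q[:,0].max(),"z",q[:,2].min(),np.median(q[:,2]),q[:,2].max())
E
```

```text
bench z 0.001328265199320876 0.044152479524234345
foot ((554.7421264648438, -150.9230194091797), (168.3287353515625, 245.50587463378906), 6.9013872146606445)
-0.16 76 x 0.5191235797055691 0.5434548726866415 0.5679267430454947 z 0.10012874097989813 0.10386231160286288 0.11060238973041918
-0.14 224 x 0.5165270054329936 0.5504857094732307 0.6048774599689569 z 0.10018155750629422 0.1100781563543149 0.12313120611619173
-0.12 151 x 0.5164787225966333 0.5545693997321505 0.604480482788641 z 0.1002547460958947 0.11522127315142952 0.1289398359443543
-0.1 96 x 0.5281118918420297 0.5424224622628844 0.5569694646176114 z 0.10785079927245912 0.13543854783073755 0.1452147594625714
-0.08 92 x 0.5278864466948807 0.5410388332530494 0.5539832587464185 z 0.10777856775041844 0.14887717232266068 0.15787789275895403
-0.06 110 x 0.5230804792983557 0.5380400530718299 0.5532653034016255 z 0.1536309760922397 0.16514941380426967 0.1737869875062487
-0.04 99 x 0.5229138686301026 0.5364553984826709 0.5504387634612868 z 0.16954234647936736 0.1777692408358112 0.18619518230739368
-0.02 113 x 0.5205262859584785 0.53389
[... 802 characters left out ...]
 z 0.2347747681947702 0.2515451606796053 0.32184545831734457
0.12 310 x 0.46124995941038965 0.513821618184448 0.5720915332339707 z 0.23450366370671558 0.261318974121183 0.32375835525945695
0.14 502 x 0.44855321881896615 0.5071760385139116 0.5784585182972605 z 0.2342521155420971 0.26820861078818725 0.2971173175729052
0.16 437 x 0.4489281724988037 0.5192384242981043 0.5778130540049166 z 0.2261607415453757 0.2706839423878548 0.2844951489285729
0.18 256 x 0.4708802366124857 0.510716132732949 0.5511397397950986 z 0.20462861565516635 0.25372003241883573 0.2778268972906269
0.2 101 x 0.4752348869393139 0.5104111759904773 0.5447044426096338 z 0.20571309874771784 0.23660707271564552 0.2516631762267877
```

View pics/crop0.png

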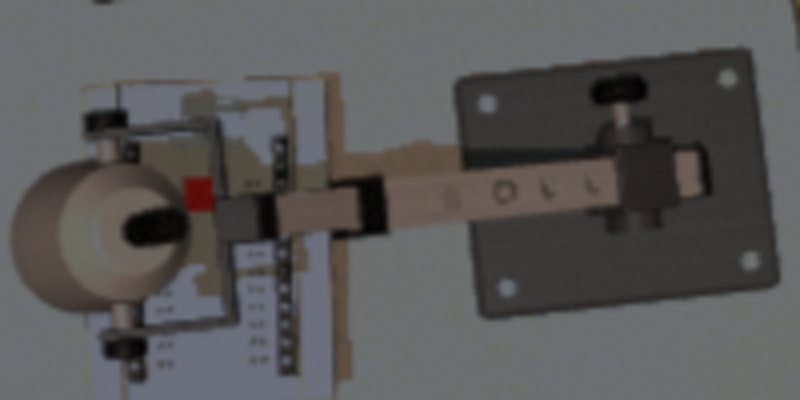

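Enlarged, the boom shows marks at crop (590,183), (548,190), (505,191) and (450,200), with a ring at (505,191). The handle runs from (130,230) to (185,222). I'll compute the boom frame and the move to a close-up view.

```bash
cat >> h.py <<'E'
from scipy.spatial.transform import Rotation as Ro
yaw=np.radians(6.6)
XB=np.array([np.cos(yaw),np.sin(yaw),0]);YH=np.array([-np.sin(yaw),np.cos(yaw),0]);Z=np.array([0,0,1.])
a=np.radians(35);UP=YH*np.cos(a)+Z*np.sin(a);N=Z*np.cos(a)-YH*np.sin(a)
RP=np.c_[UP,XB,-N]  # tool axes for pressing
def plan(p0,R0,p1,R1,n):
    w=(R0.T@R1);w=Ro.from_matrix(w).as_rotvec();M=Ro.from_rotvec(w/n).as_matrix()
    S=np.zeros((3,3));K=np.eye(3)
    for _ in range(n): S+=K;K=K@M
    return np.linalg.solve(S,R0.T@(p1-p0))*1000,w/n
def cmd(p1,R1,n):
    s=robot.read_state();R0=Ro.from_rotvec(s["orientation"]).as_matrix()
    t,w=plan(s["tool_pos"],R0,p1,R1,n);print(n,"rows shift",t.round(2),"turn",w.round(4))
E
python3 - <<'E'
from h import *
d=np.load("top0.npy");c=robot.calibration("top")
P,u,v=cloud(d,c)
h=(P[:,1]>-.08)&(P[:,1]<.03)&(P[:,2]>.12)&(P[:,0]>.45)&(P[:,0]<.62)
Q=P[h];q=Q-Q.mean(0)
A=np.c_[Q[:,:2],np.ones(len(Q))];k=np.linalg.lstsq(A,Q[:,2],rcond=None)[0];print("plane",k,"along YH slope",k[:2]@YH[:2],np.tan(a))
print("yaw fit",np.degrees(np.polyfit(Q[:,1],Q[:,0],1)[0]),Q.mean(0),"normal const",(Q@N).mean(),(Q@N).std(),"xb",np.median(Q@XB))
nc=np.median(Q@N)
E=c["extrinsics"];R=E[:3,:3];o=-R.T@E[:3,3]
for cu,cv in((450,200),(505,191),(548,190),(590,183)):
    uu,vv=145+cu/4-.4,185+cv/4-.4
    D=R.T@np.array([(uu-c["cx"])/c["fx"],(vv-c["cy"])/c["fy"],1])
    X=o+D*((nc-o@N)/(D@N));print(X,"s",X@UP,"x",X@XB)
s=robot.read_state();R0=Ro.from_rotvec(s["orientation"]).as_matrix()
w=robot.calibration("wrist")["extrinsics"];Rw=w[:3,:3]
print("cam in tool: pos",R0.T@(-Rw.T@w[:3,3]-s["tool_pos"]),"axes",R0.T@Rw.T)
E
```

```text
plane [-0.0877  0.7126  0.2465] along YH slope 0.7180035329217905 0.7002075382097097
yaw fit -6.840034929445799 [ 0.5347 -0.0205  0.185 ] normal const 0.1984709589741466 0.001978853936182914 xb 0.5287019942271641
[ 0.5327 -0.0178  0.1869] s 0.042589703643923685 x 0.5271463350972617
[ 0.5384 -0.0497  0.1642] s 0.003047503622563845 x 0.5291133123556974
[ 0.5395 -0.0758  0.146 ] s -0.028708641234474228 x 0.5272078066913766
[ 0.5442 -0.1022  0.1273] s -0.06140814091789906 x 0.5288430970515243
cam in tool: pos [ 0.0733 -0.0014  0.0188] axes [[ 0.0007 -0.9642 -0.2653]
 [ 1.      0.0006  0.0003]
 [-0.0001 -0.2653  0.9642]]
```

Run:
```python
from h import *
cmd(np.array([.538,-.047,.167])+N*.31,RP,24)
```

```text
24 rows shift [23.25  5.15  5.83] turn [ 0.0179  0.0209 -0.0571]
```

Call:
apply_moves(series=[[[23.2,5.2,5.8],[0.018,0.021,-0.057]],[[23.2,5.2,5.8],[0.018,0.021,-0.057]],[[23.2,5.2,5.8],[0.018,0.021,-0.057]],[[23.2,5.2,5.8],[0.018,0.021,-0.057]],[[23.2,5.2,5.8],[0.018,0.021,-0.057]],[[23.2,5.2,5.8],[0.018,0.021,-0.057]],[[23.2,5.2,5.8],[0.018,0.021,-0.057]],[[23.2,5.2,5.8],[0.018,0.021,-0.057]],[[23.2,5.2,5.8],[0.018,0.021,-0.057]],[[23.2,5.2,5.8],[0.018,0.021,-0.057]],[[23.2,5.2,5.8],[0.018,0.021,-0.057]],[[23.2,5.2,5.8],[0.018,0.021,-0.057]]], claw=0)

```text
t: 1.1
tool_pos: [0.4243, -0.4719, 0.3675]
orientation: [-2.553, -1.332, -0.315]
force: [0.6, -0.5, -0.6]
opening: 0.0179
gripper_force: 0.0
```

Run:
```python
from h import *
s=robot.read_state();print(s["q"],s["tool_pos"])
cmd(np.array([.538,-.047,.167])+N*.31,RP,12)
```

```text
[-0.9909  0.3446  1.3267  0.2402  1.6936 -0.379 ] [ 0.4243 -0.4719  0.3675]
12 rows shift [23.23  5.1   5.88] turn [ 0.0179  0.0208 -0.0569]
```

Call:
apply_moves(series=[[[23.2,5.1,5.9],[0.018,0.021,-0.057]],[[23.2,5.1,5.9],[0.018,0.021,-0.057]],[[23.2,5.1,5.9],[0.018,0.021,-0.057]],[[23.2,5.1,5.9],[0.018,0.021,-0.057]],[[23.2,5.1,5.9],[0.018,0.021,-0.057]],[[23.2,5.1,5.9],[0.018,0.021,-0.057]],[[23.2,5.1,5.9],[0.018,0.021,-0.057]],[[23.2,5.1,5.9],[0.018,0.021,-0.057]],[[23.2,5.1,5.9],[0.018,0.021,-0.057]],[[23.2,5.1,5.9],[0.018,0.021,-0.057]],[[23.2,5.1,5.9],[0.018,0.021,-0.057]],[[23.2,5.1,5.9],[0.018,0.021,-0.057]]])

```text
t: 2.1
tool_pos: [0.5582, -0.2238, 0.4207]
orientation: [-1.748, -1.964, -0.552]
force: [0.3, 0.8, -0.3]
opening: 0.0005
gripper_force: 0.0
```

Run:
```python
from h import *
c=robot.calibration("wrist");s=robot.read_state();p,d=robot.read_camera("wrist")
cv2.imwrite("pics/w1.png",p);np.savez("w1.npz",d=d,E=c["extrinsics"],fx=c["fx"],fy=c["fy"],cx=c["cx"],cy=c["cy"])
print(s["q"],s["tool_pos"],s["opening"])
```

```text
[-0.6055  0.3032  1.3247  0.4753  1.9106 -0.6521] [ 0.5582 -0.2238  0.4207] 0.00045923389127379546
```

View pics/w1.png

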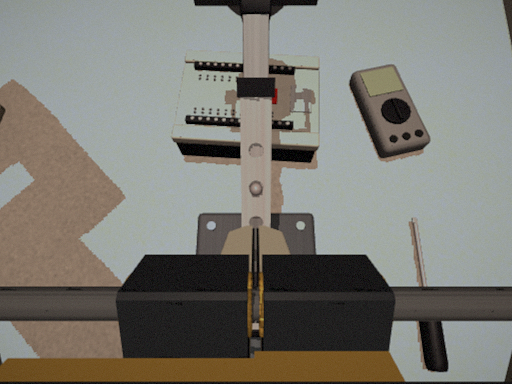

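The wrist view shows a flat hole at (256,150), the domed button at (256,188) with a highlight, and the next hole at (256,222), just above the fingertips. I'll measure these.

```bash
cat >> h.py <<'E'
def rayN(uv,c,nc):
    E=c["extrinsics"] if "extrinsics" in c else c["E"];R=E[:3,:3];o=-R.T@E[:3,3]
    D=R.T@np.array([(uv[0]-c["cx"])/c["fx"],(uv[1]-c["cy"])/c["fy"],1]);return o+D*((nc-o@N)/(D@N))
E
python3 - <<'E'
from h import *
z=dict(np.load("w1.npz"));z["extrinsics"]=z["E"]
p=cv2.imread("pics/w1.png")
P,u,v=cloud(z["d"],z)
k=(v>108)&(v<215)&(u>246)&(u<266);Q=P[k];n=Q@N;s=Q@UP
print("N",np.median(n),"slope",np.polyfit(s,n,1))
for r in range(136,216,4):
    m=k&(v>=r)&(v<r+4);f=m&(abs(u-256)<=5);e=m&(abs(u-256)>7);print(r,"s",np.median(P[f]@UP),"N centre",np.median(P[f]@N),(P[f]@N).max(),"edge",np.median(P[e]@N))
# boom edges
k=(v>108)&(v<215)&(u>230)&(u<285)&(abs(P@N-np.median(n))<.004)
for r in(115,135,165,205):
    m=k&(v==r);print(r,(P[m]@XB).min(),(P[m]@XB).max())
nc=np.median(n)
for uv,o in(((256,150),0),((256,188),.004),((256,222),0)):
    X=rayN(uv,z,nc+o);print(uv,X,"s",X@UP,"x",X@XB)
cv2.imwrite("pics/w1c.png",cv2.resize(p[130:235,216:296],None,fx=5,fy=5,interpolation=cv2.INTER_CUBIC))
E
```

```text
N 0.1969729532251182 slope [-0.0114  0.1974]
136 s 0.05419092728387103 N centre 0.19704769266017508 0.1984466737279767 edge 0.1971289153245035
140 s 0.05063452627128609 N centre 0.1967574235994199 0.19989735398948733 edge 0.19699836538494914
144 s 0.04666250329771392 N centre 0.19400276362910895 0.1983369921621376 edge 0.19731307880839385
148 s 0.04295727649544892 N centre 0.19394679610954557 0.1952960201665376 edge 0.19713094817191437
152 s 0.03925139192993113 N centre 0.19420828223325495 0.1969163481113128 edge 0.19697640102846112
156 s 0.036008776627900724 N centre 0.19681704916742365 0.1985318690877222 edge 0.19680804925551285
160 s 0.03231517786944964 N centre 0.19689267579584227 0.19860646955651592 edge 0.19722310158527953
164 s 0.028466582727558587 N centre 0.19707134722849162 0.19826266057185932 edge 0.19677708792666548
168 s 0.02475263674970011 N centre 0.19719124235747534 0.19837789280882012 edge 0.1970027865682484
172 s 0.020994607527032978 N centre 0.19719669303558002 0.19844983896693427 edge 0.19751633005542765
176 s 0.01743404713928775 N centre 0.1970814004649199 0.1991
[... 652 characters left out ...]
0174163226149469 N centre 0.19702989311562719 0.19831537802111923 edge 0.1973262672461566
208 s -0.014324017497188118 N centre 0.19714263366411858 0.1989823811619977 edge 0.19690677575130516
212 s -0.017814418077503443 N centre 0.196876257589359 0.19833036940262655 edge 0.19686764515531127
115 0.5152444677230592 0.5419025134153149
135 0.5151582515268647 0.5422052788038921
165 0.5148318896419958 0.5425903975243699
205 0.5153893770777429 0.5420917261922948
(256, 150) [ 0.5341 -0.0166  0.1859] s 0.04287894085732984 x 0.5286776566679154
(256, 188) [ 0.5377 -0.0472  0.1693] s 0.00809235618547725 x 0.5287362262609949
(256, 222) [ 0.5408 -0.0734  0.1459] s -0.026990291047180447 x 0.5288027080293847
```

View pics/w1c.png

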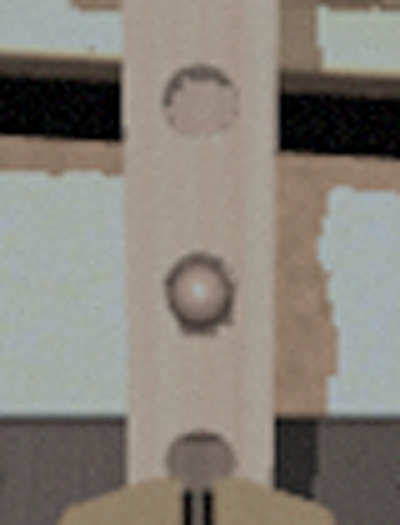

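The button's s is 0.0080, with holes at ±35 mm. Its crown is about 6.5 mm proud and the tube is 27 mm wide, all of which match the given sizes. Next I'll approach to 12 mm above the face.

Run:
```python
from h import *
cmd(UP*.008+XB*.5287+N*(.197+.186+.012),RP,10)
```

```text
10 rows shift [-0.29 -0.13 11.37] turn [-0.0002 -0.0004  0.0009]
```

Call:
apply_moves(series=[[[-0.3,-0.1,11.4],[0,0,0.001]],[[-0.3,-0.1,11.4],[0,0,0.001]],[[-0.3,-0.1,11.4],[0,0,0.001]],[[-0.3,-0.1,11.4],[0,0,0.001]],[[-0.3,-0.1,11.4],[0,0,0.001]],[[-0.3,-0.1,11.4],[0,0,0.001]],[[-0.3,-0.1,11.4],[0,0,0.001]],[[-0.3,-0.1,11.4],[0,0,0.001]],[[-0.3,-0.1,11.4],[0,0,0.001]],[[-0.3,-0.2,11.4],[0,0,0.001]],[[0,0,0],[0,0,0]],[[0,0,0],[0,0,0]]])

```text
t: 3.15
tool_pos: [0.5495, -0.162, 0.3255]
orientation: [-1.76, -1.952, -0.548]
force: [0.3, 0.4, 0.0]
opening: 0.0003
gripper_force: 0.0
```

```bash
cat > st.py <<'E'
from h import *
s=robot.read_state();p=s["tool_pos"];print("s",p@UP-.008,"x",p@XB-.5287,"tip above face",p@N-.383,"F in up,x,n",s["force"]@UP,s["force"]@XB,s["force"]@N,"tilt",(Ro.from_rotvec(s["orientation"]).inv()*Ro.from_matrix(RP)).as_rotvec(),"t",s["t"])
E
python3 st.py
```

```text
s -0.004859350071307696 x -0.0014137492337376045 tip above face 0.012198154601702427 F in up,x,n 0.30996267900479413 0.2975043012938979 -0.19641242541306028 tilt [-0.0007 -0.0011 -0.0117] t 3.15
```

Call:
apply_moves(series=[[[4.9,1.4,0],[0,0,-0.012]],[[0,0,0],[0,0,0]],[[0,0,0],[0,0,0]]])

```text
t: 3.4
tool_pos: [0.5511, -0.1585, 0.3301]
orientation: [-1.751, -1.967, -0.554]
force: [-0.7, -0.7, 0.5]
opening: 0.0009
gripper_force: 0.0
```

```bash
python3 st.py
```

```text
s 0.0004436419106134369 x 0.0005520215457717192 tip above face 0.014031811765106261 F in up,x,n -0.2549981736677519 -0.788910829774292 0.7734038190768517 tilt [0.0018 0.0008 0.0015] t 3.4
```

Call:
apply_moves(series=[[[0,0,2],[0,0,0]],[[0,0,2],[0,0,0]],[[0,0,2],[0,0,0]],[[0,0,2],[0,0,0]],[[0,0,2],[0,0,0]],[[0,0,1],[0,0,0]],[[0,0,0],[0,0,0]],[[0,0,0],[0,0,0]]])

```text
t: 4.07
tool_pos: [0.5499, -0.1519, 0.3196]
orientation: [-1.75, -1.964, -0.553]
force: [-0.1, -0.4, -0.0]
opening: 0.0005
gripper_force: 0.0
```

```bash
python3 st.py
```

```text
s -3.9189635765235833e-05 x 9.98232209872274e-05 tip above face 0.0016139592540911352 F in up,x,n -0.3748255182960846 -0.1364120457218721 0.20499017167311573 tilt [ 0.     -0.0009  0.0002] t 4.0667
```

Call:
apply_moves(series=[[[0,0,1],[0,0,0]],[[0,0,0.8],[0,0,0]],[[0,0,0],[0,0,0]]])

```text
t: 4.32
tool_pos: [0.5499, -0.151, 0.3185]
orientation: [-1.75, -1.965, -0.553]
force: [-0.2, -0.2, 0.3]
opening: 0.0001
gripper_force: 0.1
```

```bash
python3 st.py
```

```text
s 3.3816861633320996e-05 x 0.00017556048856393058 tip above face 0.00022617582539918857 F in up,x,n 0.029116330632331027 -0.2571645499391449 0.30862732102676027 tilt [ 0.0004 -0.0003  0.0005] t 4.3167
```

```bash
cat > chk.py <<'E'
from h import *
import sys
p,d=robot.read_camera("scene");cv2.imwrite(f"pics/{sys.argv[1]}.png",p)
q=cv2.imread("pics/scene0.png")
t=cv2.cvtColor(q[118:162,255:305],6);r=cv2.matchTemplate(cv2.cvtColor(p[100:190,235:325],6),t,5);m=cv2.minMaxLoc(r);print("lamp shift px",m[3][0]-20,m[3][1]-18,m[1])
E
python3 chk.py s1; python3 st.py
```

```text
lamp shift px -1 2 0.985381007194519
s 5.162495405740264e-05 x 0.00018241227454751652 tip above face 0.0001665574985833529 F in up,x,n -0.005300370557624248 -0.5606672221349126 1.6857989237586046 tilt [ 0.0004 -0.0005  0.0005] t 4.3667
```

Call:
apply_moves(series=[[[0,0,1],[0,0,0]],[[0,0,0],[0,0,0]]])

```text
t: 4.53
tool_pos: [0.5499, -0.1509, 0.3185]
orientation: [-1.751, -1.966, -0.553]
force: [-1.8, -3.7, 5.8]
opening: 0.001
gripper_force: 3.3
```

```bash
python3 st.py; python3 chk.py s2
```

```text
s 0.00014151839259982264 x 0.00016870523386580683 tip above face 0.00013428057664266468 F in up,x,n 0.4998735739362907 -2.243700480584988 6.720111909181415 tilt [0.0009 0.0004 0.0008] t 4.5333
lamp shift px -3 4 0.9802170991897583
```

The tube is sinking and the finger is resting on the wall, so I'll lift away.

Call:
apply_moves(series=[[[0,0,-8],[0,0,0]],[[0,0,-12],[0,0,0]],[[0,0,-12],[0,0,0]],[[0,0,-12],[0,0,0]],[[0,0,-12],[0,0,0]],[[0,0,-12],[0,0,0]],[[0,0,-12],[0,0,0]],[[0,0,-12],[0,0,0]],[[0,0,-12],[0,0,0]],[[0,0,0],[0,0,0]],[[0,0,0],[0,0,0]],[[0,0,0],[0,0,0]]])

```text
t: 5.58
tool_pos: [0.5566, -0.2097, 0.4023]
orientation: [-1.75, -1.964, -0.553]
force: [0.1, 0.4, -0.1]
opening: 0.0006
gripper_force: 0.0
```

```bash
python3 chk.py s3
python3 - <<'E'
from h import *
p,d=robot.read_camera("top");cv2.imwrite("pics/top3.png",p);np.save("top3.npy",d)
c=robot.calibration("wrist");p,d=robot.read_camera("wrist");cv2.imwrite("pics/w3.png",p)
np.savez("w3.npz",d=d,E=c["extrinsics"],fx=c["fx"],fy=c["fy"],cx=c["cx"],cy=c["cy"])
P,u,v=cloud(d,c);x=P@XB-.5287;s=P@UP-.008;n=P@N-.197
for a in np.arange(-.06,.06,.003):
    m=(abs(x)<.003)&(s>=a)&(s<a+.003)&(abs(n)<.02)
    if m.sum(): print(round(a,3),m.sum(),np.median(n[m]))
E
```

```text
lamp shift px -7 9 0.9047607779502869
-0.033 9 -0.0019516917480009721
-0.03 14 -5.994665898774454e-05
-0.027 21 6.447918095903171e-05
-0.024 21 0.00013167807210229254
-0.021 23 8.368278274778485e-05
-0.018 22 -8.649750333165895e-05
-0.015 24 0.00014958361329386882
-0.012 22 0.0004721698008697123
-0.009 27 -0.00015666980506787165
-0.006 26 -0.0030935755808169096
-0.003 23 -0.0031016339329032194
0.0 22 -0.0031118611781099786
0.003 21 -0.0032433574151190803
0.006 21 -0.0002534578149365474
0.009 23 -0.00014909974010918203
0.012 24 0.00030203739933097606
0.015 23 0.00011483642044105014
0.018 28 -0.00026015977493083764
0.021 21 0.0001284321121732268
0.024 26 -0.00033031790090423674
0.027 30 -0.0012538926322646499
0.03 21 -0.002843322898579942
0.033 27 -0.003160964267762467
0.036 22 -0.00290451914051805
0.039 21 -0.0026179834320357587
0.042 28 4.3935445680709506e-05
0.045 23 1.1713671424384842e-05
0.048 26 5.2304975322353675e-05
0.051 28 0.0002496913062955547
0.054 22 -1.9689923322532832e-05
0.057 26 0.00019298023404795694
```

View pics/w3.png

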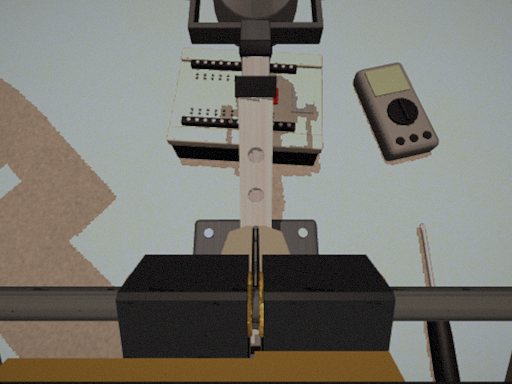

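In the wrist view the holes at (256,155) and (256,195) are now both empty, and the lamp has come nearer. I'll check the amount of travel and measure the handle from the top view.

Run:
```python
from h import *
c=robot.calibration("top")
p0=cv2.imread("pics/top0.png");p=cv2.imread("pics/top3.png")
a=cv2.resize(p0[200:290,140:260],None,fx=4,fy=4,interpolation=2);b=cv2.resize(p[200:290,140:260],None,fx=4,fy=4,interpolation=2)
cv2.imwrite("pics/cmp.png",np.hstack([a[:,:390],b[:,:390]]))
for f in("top0.npy","top3.npy"):
    d=np.load(f);P,u,v=cloud(d,c)
    L=P[(P[:,2]>.17)&(P[:,1]>.03)&(P[:,1]<.3)&(P[:,0]>.42)&(P[:,0]<.62)]
    y=L@YH;x=L@XB;z=L[:,2]
    # head profile through the middle
    print(f)
    for q in np.arange(.02,.28,.01):
        m=(abs(x-.5287)<.008)&(y>=q)&(y<q+.01)
        if m.any(): print(round(q,3),m.sum(),z[m].min().round(4),np.median(z[m]).round(4),z[m].max().round(4),end=" | ")
    # fork arms
    m=(abs(abs(x-.5287)-.05)<.006)&(abs(z-np.median(z[abs(abs(x-.5287)-.05)<.006]))<.015)
    print("\nfork z",np.median(z[m]),"y",np.percentile(y[m],[1,99]))
    m=(abs(abs(x-.5287)-.03)<.01)&(y<.16)&(z>.2);print("bar?",np.percentile(y[m],[1,10]))
```

```text
top0.npy
0.02 37 0.2515 0.2546 0.2582 | 0.03 38 0.2509 0.2546 0.2584 | 0.04 21 0.2493 0.2539 0.2565 | 0.05 30 0.3138 0.3182 0.3218 | 0.06 51 0.2401 0.3191 0.3238 | 0.07 28 0.2887 0.305 0.3136 | 0.08 25 0.277 0.2874 0.2971 | 0.09 44 0.2707 0.2782 0.2832 | 0.1 37 0.2778 0.281 0.2845 | 0.11 37 0.2727 0.2775 0.2813 | 0.12 30 0.2644 0.2716 0.2778 | 0.13 25 0.2515 0.2587 0.2644 | 0.14 24 0.2363 0.2446 0.2517 | 0.15 21 0.2165 0.2276 0.2373 | 0.16 4 0.2139 0.2147 0.216 | 
fork z 0.2504943255713774 y [0.04   0.1105]
bar? [0.04  0.045]
top3.npy
0.02 20 0.2936 0.2967 0.3001 | 0.03 40 0.2286 0.2995 0.3039 | 0.04 30 0.2768 0.2878 0.2994 | 0.05 30 0.2527 0.2669 0.2788 | 0.06 36 0.2538 0.2578 0.2642 | 0.07 38 0.2591 0.2613 0.2653 | 0.08 36 0.2532 0.2584 0.262 | 0.09 31 0.2458 0.2531 0.2571 | 0.1 26 0.2323 0.2401 0.2454 | 0.11 28 0.2175 0.2237 0.2348 | 0.12 22 0.2006 0.2095 0.2173 | 0.13 4 0.1943 0.1951 0.1966 | 
fork z 0.23028997021820036 y [0.0113 0.0814]
bar? [0.0113 0.0164]
```

View pics/cmp.png

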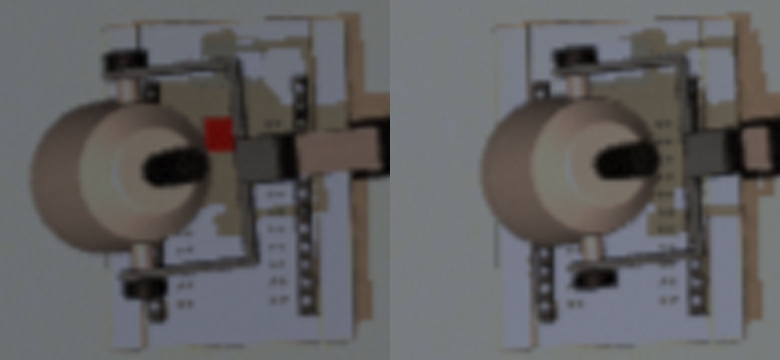

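The shift is −28.7 mm in y and −20.2 mm in z, which is 35 mm along the boom, so the button is in the very next hole. The crops show the lamp head lower, with the handle still leaning to the foot. The pivot is at about yh=0.072, z=0.221. Next I'll bring the shut fingers upright behind the handle.

```bash
cat >> h.py <<'E'
RV=np.c_[YH,XB,-Z]
E
python3 - <<'E'
from h import *
cmd(YH*-.012+XB*.5287+Z*.454,RV,12)
E
```

```text
12 rows shift [22.24 -0.    3.  ] turn [-0.    -0.051  0.   ]
```

Call:
apply_moves(series=[[[22.2,0,3],[0,-0.051,0]],[[22.2,0,3],[0,-0.051,0]],[[22.2,0,3],[0,-0.051,0]],[[22.2,0,3],[0,-0.051,0]],[[22.2,0,3],[0,-0.051,0]],[[22.2,0,3],[0,-0.051,0]],[[22.2,0,3],[0,-0.051,0]],[[22.2,0,3],[0,-0.051,0]],[[22.2,0,3],[0,-0.051,0]],[[22.2,0,3],[0,-0.051,0]],[[22.2,0,3],[0,-0.051,0]],[[22.2,0,3],[0,-0.051,0]]])

```text
t: 6.73
tool_pos: [0.5263, 0.0494, 0.4545]
orientation: [2.087, 2.344, -0.002]
force: [-0.5, 0.1, -0.3]
opening: 0.0004
gripper_force: 0.0
```

Call:
apply_moves(series=[[[0,0,0],[0,0,0]],[[0,0,0],[0,0,0]]])

```text
t: 6.9
tool_pos: [0.5263, 0.0495, 0.4541]
orientation: [2.086, 2.349, -0.0]
force: [0.2, 0.3, 0.2]
opening: 0.0005
gripper_force: 0.0
```

```bash
cat > st2.py <<'E'
from h import *
s=robot.read_state();p=s["tool_pos"];f=s["force"]
print("yh",p@YH,"x",p@XB-.5287,"tip z",p[2]-.186,"F",f@YH,f@XB,f[2],"tilt",(Ro.from_rotvec(s["orientation"]).inv()*Ro.from_matrix(RV)).as_rotvec(),s["t"])
E
python3 st2.py
python3 - <<'E'
from h import *
c=robot.calibration("wrist");p,d=robot.read_camera("wrist");cv2.imwrite("pics/w4.png",p)
np.savez("w4.npz",d=d,E=c["extrinsics"],fx=c["fx"],fy=c["fy"],cx=c["cx"],cy=c["cy"])
P,u,v=cloud(d,c);x=P@XB-.5287;y=P@YH;z=P[:,2]
for a in np.arange(-.02,.14,.006):
    m=(abs(x)<.004)&(y>=a)&(y<a+.006)&(z>.1)
    if m.sum(): print(round(a,3),m.sum(),z[m].min().round(4),np.median(z[m]).round(4),z[m].max().round(4))
E
```

```text
yh -0.01131987124853862 x -0.0001582039049727868 tip z 0.26807401929505204 F 0.32536824145606275 0.2248217959297035 0.22039140948732147 tilt [-0.0001  0.0002  0.0036] 6.9
-0.02 75 0.2224 0.2261 0.3298
-0.014 116 0.227 0.2339 0.3515
-0.008 369 0.2335 0.2937 0.3516
-0.002 582 0.2332 0.2899 0.3649
0.004 129 0.233 0.2346 0.377
0.01 1722 0.234 0.3806 0.3879
0.016 1014 0.3572 0.3763 0.3787
0.022 1463 0.2938 0.3716 0.3788
0.028 218 0.296 0.2983 0.3011
0.034 243 0.2991 0.3015 0.3033
0.04 318 0.2906 0.2977 0.3038
0.046 266 0.2794 0.2868 0.2929
0.052 222 0.2678 0.2756 0.2826
0.058 194 0.256 0.2643 0.2714
0.064 177 0.2548 0.2576 0.26
0.07 181 0.2573 0.2607 0.2631
0.076 182 0.2599 0.2618 0.2636
0.082 180 0.2573 0.2597 0.2621
0.088 177 0.255 0.2574 0.2594
0.094 158 0.25 0.2545 0.258
0.1 128 0.241 0.2465 0.251
0.106 123 0.2332 0.2381 0.2429
0.112 101 0.2248 0.2297 0.234
0.118 91 0.2166 0.2213 0.226
0.124 26 0.2131 0.2156 0.2173
```

View pics/w4.png

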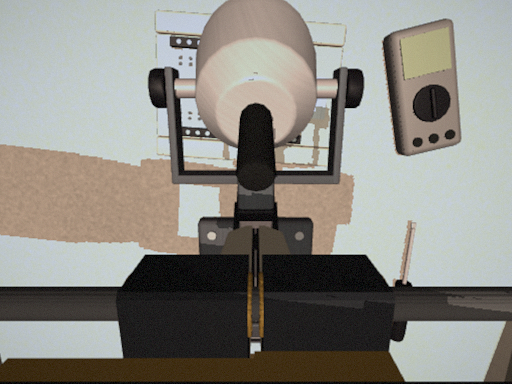

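The wrist view shows the handle from (255,110) to (258,185), leaning to the foot by about 0.49 rad from the flank slope. The fork is clear and the fingers are lined up at column 256. I'll push outward.

Call:
apply_moves(series=[[[5,0,0],[0,0,0]],[[5,0,0],[0,0,0]],[[5,0,0],[0,0,0]],[[5,0,0],[0,0,0]],[[5,0,0],[0,0,0]],[[5,0,0],[0,0,0]],[[5,0,0],[0,0,0]],[[5,0,0],[0,0,0]],[[5,0,0],[0,0,0]],[[5,0,0],[0,0,0]],[[5,0,0],[0,0,0]],[[0,0,0],[0,0,0]]])

```text
t: 7.95
tool_pos: [0.5204, 0.1036, 0.4546]
orientation: [2.088, 2.346, 0.001]
force: [0.8, -1.6, 0.8]
opening: 0.0005
gripper_force: 0.7
```

```bash
python3 st2.py
cat > ang.py <<'E'
from h import *
c=robot.calibration("wrist");p,d=robot.read_camera("wrist")
P,u,v=cloud(d,c);x=P@XB-.5287;y=P@YH;z=P[:,2]
k=(p[v,u].max(1)<75)&(abs(x)<.004)&(y>.03)&(y<.14)&(z>.255)&(z<.33)&(v<250)
top=np.percentile(z[k],99);f=k&(z<top-.006)&(z>.265)
q=np.polyfit(z[f],y[f],1);print("n",f.sum(),"flank lean",-np.arctan(q[0]),"flank y at .28",np.polyval(q,.28),"top z",top,"resid",np.std(y[f]-np.polyval(q,z[f])))
cv2.imwrite("pics/ang_last.png",p)
E
python3 ang.py
```

```text
yh 0.04308150266765797 x 0.00010748422992368223 tip z 0.2685844619914513 F -1.7073742273010895 0.6051906576194805 0.7558802125332539 tilt [0.001  0.0005 0.0007] 7.95
n 552 flank lean 0.13972800489802248 flank y at .28 0.07437920861686134 top z 0.3102127741467618 resid 0.0004317478582234747
```

Call:
apply_moves(series=[[[3,0,0],[0,0,0]],[[3,0,0],[0,0,0]],[[2,0,0],[0,0,0]],[[1,0,0],[0,0,0]],[[0,0,0],[0,0,0]],[[0,0,0],[0,0,0]]])

```text
t: 8.5
tool_pos: [0.5194, 0.1118, 0.4542]
orientation: [2.089, 2.345, -0.0]
force: [-0.3, -1.3, 0.8]
opening: 0.0005
gripper_force: 0.8
```

```bash
python3 st2.py; python3 ang.py
```

```text
yh 0.05138576519607605 x 7.032736795375971e-05 tip z 0.268249347738797 F -1.2435157841097844 -0.4819751826491527 0.8413877198638325 tilt [0.0004 0.0005 0.0003] 8.5
n 439 flank lean 0.03926150070579383 flank y at .28 0.08006820150997239 top z 0.3105591679747576 resid 0.0003765393523610188
```

Call:
apply_moves(series=[[[2,0,0],[0,0,0]],[[1.4,0,0],[0,0,0]],[[0,0,0],[0,0,0]],[[0,0,0],[0,0,0]],[[0,0,0],[0,0,0]]])

```text
t: 8.97
tool_pos: [0.519, 0.1151, 0.4544]
orientation: [2.089, 2.345, -0.0]
force: [0.2, -2.9, 2.0]
opening: 0.0005
gripper_force: 1.3
```

```bash
python3 st2.py; python3 ang.py; python3 ang.py
```

```text
yh 0.05464919924243215 x 7.162351224787589e-05 tip z 0.2684022957364315 F -2.9082906323270867 -0.11551554994338271 1.9537533795618631 tilt [0.0006 0.0008 0.0001] 8.9667
n 394 flank lean -0.0018970531387351045 flank y at .28 0.08233265087375484 top z 0.31069183418160573 resid 0.00036565504254575077
n 391 flank lean 0.0009138888674479122 flank y at .28 0.08235430325984823 top z 0.31067012623978774 resid 0.0003610226008694509
```

The handle is upright: its centre is at y=0.0733, which matches the pivot. I'll back off and verify.

Call:
apply_moves(series=[[[-5,0,0],[0,0,0]],[[-15,0,0],[0,0,0]],[[-25,0,0],[0,0,0]],[[-25,0,0],[0,0,0]],[[-10,0,-20],[0,0,0]],[[-10,0,-30],[0,0,0]],[[-10,0,-30],[0,0,0]],[[-10,0,-30],[0,0,0]],[[0,0,0],[0,0,0]],[[0,0,0],[0,0,0]]])

```text
t: 9.9
tool_pos: [0.5318, 0.0053, 0.5664]
orientation: [2.088, 2.342, 0.004]
force: [0.1, 0.2, -0.5]
opening: 0.0004
gripper_force: 0.0
```

```bash
python3 ang.py
python3 - <<'E'
from h import *
p,d=robot.read_camera("scene");cv2.imwrite("pics/s5.png",p)
t,dt=robot.read_camera("top")
cv2.imwrite("pics/fin.png",np.hstack([cv2.resize(cv2.imread("pics/ang_last.png")[0:300,100:400],(400,400)),cv2.resize(p[100:280,140:340],(400,360),interpolation=2)[:400] if 0 else cv2.resize(p[100:300,140:340],(400,400),interpolation=2)]))
c=robot.calibration("wrist");P,u,v=cloud(robot.read_camera("wrist")[1],c);y=P@YH;x=P@XB-.5287;z=P[:,2]
k=(z>.308)&(z<.315)&(abs(x)<.01)&(y>.05)&(y<.1)
A=np.c_[y[k],x[k],np.ones(k.sum())];print("cap slope",np.linalg.lstsq(A,z[k],rcond=None)[0],"y",y[k].mean())
s=P@UP-.008;n=P@N-.197
for a in np.arange(-.05,.01,.003):
    m=(abs(x)<.003)&(s>=a)&(s<a+.003)&(abs(n)<.02)
    if m.sum(): print(round(a,3),m.sum(),np.median(n[m]).round(4))
E
```

```text
n 111 flank lean -0.0019871730461351075 flank y at .28 0.06547542770176776 top z 0.3109007075690789 resid 0.000360189165330491
cap slope [-0.0134  0.0038  0.3103] y 0.0737022663820039
-0.035 1 0.0031
-0.032 22 0.0015
-0.029 6 -0.0003
-0.026 6 -0.0001
-0.023 7 -0.0005
-0.02 5 -0.0002
-0.017 9 0.0
-0.014 4 -0.0003
-0.011 9 -0.0001
-0.008 15 -0.0011
-0.005 7 -0.0034
-0.002 8 -0.003
0.001 6 -0.0033
0.004 2 -0.0013
0.007 5 -0.0005
```

View pics/fin.png

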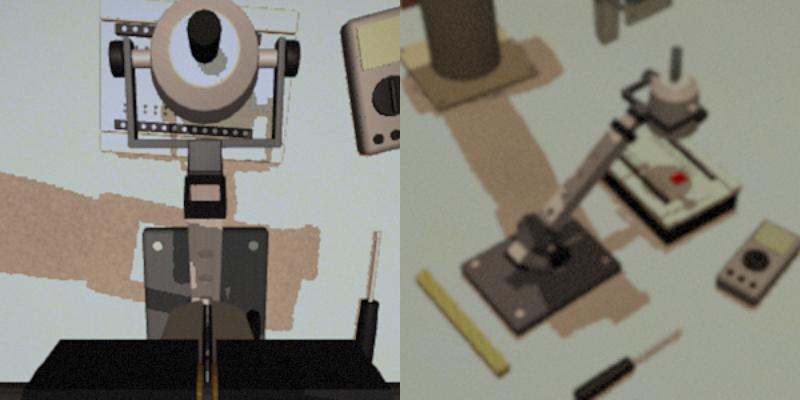

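The final views show the handle upright, with the foot-side flank vertical and the end cap level to 0.013. The button stands proud at −35 mm, the bystanders haven't moved, and the arm is clear of everything. I'll hand it in.

```bash
python3 -c "
from plant import robot
print(robot.close_job())"
```

```text
the job is handed in; nothing more can be done
None
```

I handed the job in: the boom slid 35 mm and its button snapped out in the very next hole, then I turned the lamp head to shine straight down (handle within about 0.01 rad of upright), and the other things on the bench were left untouched.

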